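Release the locked plate drawer of a reader with the release tool

TASK

The plate reader has lost power and its drawer is locked. Pick up the release tool from the bench, push its shaft straight in through the narrow slot in the reader's front until the hidden latch tab gives way and the drawer springs out a little, then pull the drawer by its handle fully open. Leave the release tool lying flat on the bench, and do not move the beaker, the red-capped bottle, the foam box or the marker.

Things in the scene. Friction and masses are not known exactly. Their poses are not given: they have to be found in the camera images.
- reader: White plate reader fixed on the bench, 140 (x) x 220 (y) x 80 (z) mm. Origin under its centre on the bench, -x is its front (towards the robot), z up. The upright front face is at x = -70 mm. The grey drawer front (8 mm thick, proud of the face) covers y -38 to +98 mm, z 12 to 64 mm; the release slot is in the face to the right of the drawer as the robot sees it.
- slot (a point): Centre of the mouth of the release slot, on the reader's front face at reader x -70, y -75, z 45 mm. Upright slot with a thin grey bezel, 15 mm wide (y) and 24 mm tall (z), in a 6 mm thick panel; hollow behind. The latch tab, 42 mm wide and 50 mm tall, stands 25 mm behind the front face, facing the slot.
- latch_tab (a joint): Hidden latch tab: 0 at rest, grows (m) as it is pushed straight in along the reader's +x; stop at 0.012. Sprung: 2.5 N to start, 4 N at 6 mm, 5.5 N at the stop. The drawer is let go when it passes about 0.006 (tool tip about 32 mm behind the front face; at the stop 37 mm).
- drawer (a joint): Drawer opening (m) along the reader's -x: 0 shut and locked, springs out by itself to about 0.03 when the latch is pressed and stays there, 0.08 fully open (stop). 1.5 N friction and light damping; it stays where it is left.
- handle (a point): Middle of the drawer's handle bar: steel bar 10 mm thick, 70 mm long along the reader's y, 46 mm above the bench, its axis 45 mm in front of the drawer front (40 mm free gap behind it), on a post at each end. It moves with the drawer.
- release_tool: Loose release tool, about 80 g: grey flat-sided handle 60 (x) x 16 (y) x 20 (z) mm with a straight 7 mm steel shaft from its +x end. Origin mid-handle on the shaft's axis (10 mm above the bench when lying), +x to the tip 111 mm away; balances within the handle. Lies left or right in front of the reader, roughly pointing away from the robot; the marker lies on the other side.
- tool_tip (a point): Rounded tip of the release tool's shaft, 111 mm along the tool's +x from its origin.
- beaker: Small glass beaker, 45 mm wide, 52 mm tall, standing on the reader's top; leave alone.
- bottle_red: Bottle with a red cap, 43 mm wide, 84 mm tall, standing beside the reader; leave alone.
- foam_box: White foam box, 99 x 109 x 64 mm, on the left of the bench; leave alone. Behind it and to its right a fixed jar about 0.25 m across and 0.3 m tall stands centred near world x 0.73, y 0.30 m: keep the arm clear of it, pass on its near side.
- marker: Blue and white marker pen lying on the bench, 130 mm long, 14 mm thick; leave alone.
Not all that is in view belongs to the job. Several things have the shape of the release_tool; the one meant has the colours described above.

How it is judged:
On the way, in this order (a step that is already met when the one before it is completed fails the run):
1. the drawer has sprung out at least 15 mm while the tool's tip is inside the slot (value of joint drawer above 0.015 m and x of tool_tip in the frame of reader between -0.065 and 0 m and y of tool_tip in the frame of reader between -0.1 and -0.05 m and z of tool_tip in the frame of reader below 0.07 m), for 0.05 s.
2. the drawer is pulled open to within 8 mm of its stop (value of joint drawer above 0.072 m), for 0.1 s.
At the end, for the whole second after the job is handed in: The drawer is open to within 8 mm of its 80 mm stop; the release tool lies flat on the bench (handle axis under 20 mm high, within about 10 degrees of level) at rest (value of joint drawer above 0.072 m and height (world z) of release_tool between 0 and 0.02 m and angle between release_tool's own x axis and vertical between 1.4 and 1.74 rad and linear speed of release_tool below 0.02 m/s); the robot touches nothing.
It fails at once if the beaker is moved more than 25 mm (distance of beaker from where it was at the start of the episode above 0.025 m).
It fails at once if the red-capped bottle is moved more than 25 mm (distance of bottle_red from where it was at the start of the episode above 0.025 m).
It fails at once if the foam box is moved more than 25 mm (distance of foam_box from where it was at the start of the episode above 0.025 m).
It fails at once if the marker is moved more than 25 mm (distance of marker from where it was at the start of the episode above 0.025 m).
It also fails if it takes over 61 s, if anything falls off the work surface, if the arm or the gripper's body presses on something with over 40 N, if the wrist force passes 120 N, or if a joint passes its speed limit or range.

ROBOT

A 6-joint arm with a two-finger parallel gripper is mounted at the origin on a cart in front of the work surface, level with it; the furniture and walls round the work are solid. World frame = base frame: x ahead of the robot, y to its left, z up, the work surface at z = 0. Lengths are in m, angles in rad, forces in N, time in s.
With the tool pointing down it reaches from about 0.225 to 0.875 m from the base axis. Payload 3.4 kg.
Tool frame: the origin (TCP) lies on the mounting face of the last link; the fingertips stand 173 mm ahead of it and the grasp point (between the pads) lies 155 mm ahead of it; z points along the fingers, x is the direction in which the jaws open and shut, and the axes are right-handed (so a half turn about z gives the same grasp; the last joint's range is limited). The gripper opens to 85 mm and grips with 20 to 120 N. Pads are 22 mm wide; open, the fingers measure 114 mm over their backs; the gripper's body (76 mm by 85 mm) begins 54 mm behind the grasp point. The pads swing forward as they close: fully open they stand 13 mm farther back than shut.
Start: joints at [-1.349, 0.276, 1.505, -0, 1.361, -0.121], TCP at [0.193, -0.542, 0.405] pointing down, gripper open.
Joint ranges: [-2.89, 2.89], [-0.75, 2.08], [0.22, 2.7], [-1.18, 4.32], [0.11, 2.71], [-2.7, 2.7]. Speed limits (rad/s): [2.57, 2.57, 3.14, 3.14, 3.14, 3.14].

INTERFACE

Orientations are given as a unit quaternion [w, x, y, z].
In Python, from rig import manip gives the robot as it stands. The module is installed in compiled form; this text tells all that it offers.
- The arm moves only by the tool drive_tool, never from a script. Its argument "steps" is a list of rows, each a list of 5 numbers: the shift along the tool's x, y, z in mm, then the turn about the tool's z in rad, then the gripper command: -1 is shut, 1 is fully open, values between are in proportion. A call has 1 to 5 rows; each row is the pose to reach, as a shift and turn from the pose measured when the call began, along the tool's axes at that moment; what a row does not reach only later rows make up. A row lasts 1/10 s, in which the tool goes at most 50 mm and 8.59 degrees, less where a joint would pass 70% of its speed; a pose out of reach is approached as far as the arm can. A call with a gripper value outside its range is refused whole. The fingers move at their own pace and stop on an object; "squeeze" is the grip in N (left out, the last holds). Time passes only in rows, so rows that repeat a pose let the fingers close. It gives the time, the measured TCP pose, the force and the opening at its end, in the units of the state.
- manip.get_state(): the state, without advancing time (a new reading comes with each control period).
- manip.get_image(name): name is "scene" or "top" or "wrist"; returns the picture (400x640x3 uint8, blue, green, red); there is no depth.
- manip.get_calibration(name): a dict with "camera_matrix" (3x3 intrinsics, pixels), "rvec" (rotation vector, rad) and "tvec" (3), from world to camera coordinates, as OpenCV has them. Camera axes: x right, y down, z forward; pixel columns grow to the right and rows downward; lengths in m; the calibration is good to about 2 mm. A picture is of the moment at which its call begins: read the wrist's pose just before it. get_calibration takes no time and is no camera call; for the wrist camera it gives the pose at the moment of the call.
- manip.sign_off(): hands the job in, once; it reports no verdict.
Trained networks look in the newest picture that a camera, given by its name, has taken for a name from the list of things; names that differ only in an ending like _2 or _b are one class to them, and where a whole thing is asked for, a point or a joint stands for the part that bears it (a point fixed in the world has none). Each returns a list of dicts, best first, with "conf" (0 to 1); they miss things now and then, are a little off and sometimes report something else, mostly with a low value. They report only what shows in the picture. A call takes as long as a camera call. They do not tell look-alikes from the thing itself.
- manip.masks_of(camera, name): "pixels" (400x640 bool, what is visible of it) and "location" ([column, row] in pixels, amid what is visible of it).
The state is a dict: "clock": time; "qpos": joint angles; "qd": joint speeds; "effort": joint torques, N m; "position": TCP position; "ee_rot": TCP orientation; "contact_force": force on the tool from outside, world axes, zero at the start; "moment": the same for the moment, N m; "width": finger opening in m.
Only numpy, scipy, OpenCV 4.12 (cv2) and the standard library are available. Lean on these libraries where they do the work, as an engineer would, in place of code of your own. Each camera call takes 0.05 s, during which the arm holds its last target.

## Working session

There is one attempt and no reset: what is moved stays moved. The work goes in short steps, Python scripts to look and compute and a tool call to move; the robot and the scene stay as the last step left them, time stands still between calls to the robot, and variables do not carry over. Pictures are saved under pics/ and viewed, and the job is handed in when it is done.

Besides the shell and the picture viewer there is one more tool, called after ">>>" by a JSON object that holds its "name" and its "arguments", one argument or row to a line. drive_tool: Moves the arm, as the interface text tells. Its arguments: {"type":"object","properties":{"steps":{"type":"array","items":{"type":"array","items":{"type":"number"}}},"squeeze":{"type":"number"}},"required":["steps"]}

```bash
mkdir -p pics; ls; python3 - <<'E'
from rig import manip
import cv2
print(manip.get_state())
for n in ["scene","top","wrist"]:
    im=manip.get_image(n); cv2.imwrite(f"pics/{n}0.png",im)
    c=manip.get_calibration(n); print(n,c)
E
```

```text
pics
{'clock': 0.0, 'qpos': array([-1.34900362e+00,  2.76616175e-01,  1.50613265e+00, -5.57643885e-06,
        1.36067361e+00, -1.21007170e-01]), 'qd': array([-8.18771749e-05,  2.55124440e-04, -5.24297367e-04, -5.14273305e-04,
       -2.45824044e-03, -3.86360329e-04]), 'effort': array([ 5.15259435e-04, -4.16772687e+01, -2.45803410e+01, -3.88454446e-04,
        1.10536540e-02,  4.25135894e-06]), 'position': array([ 0.19321736, -0.54134985,  0.40382752]), 'ee_rot': array([-6.11497623e-04,  8.17351015e-01, -5.76139289e-01, -6.80521786e-04]), 'contact_force': array([0.02047429, 0.34048039, 0.01163869]), 'moment': array([0.04150641, 0.01350147, 0.02519149]), 'width': 0.08529019894024364}
scene {'camera_matrix': array([[394.25732668,   0.        , 310.37499322],
       [  0.        , 394.25732668, 196.92673908],
       [  0.        ,   0.        ,   1.        ]]), 'rvec': array([ 0.67951526, -2.73932613,  0.97503866]), 'tvec': array([0.5068417 , 0.26024536, 1.0939743 ])}
top {'camera_matrix': array([[405.9251783 ,   0.        , 317.36017359],
       [  0.        , 405.9251783 , 202.08943458],
       [  0.        ,   0.        ,   1.        ]]), 'rvec': array([ 2.17900149, -2.17301371,  0.07991863]), 'tvec': array([0.03820522, 0.58070836, 1.40272747])}
wrist {'camera_matrix': array([[330.09350858,   0.        , 321.50418231],
       [  0.        , 330.09350858, 193.88708578],
       [  0.        ,   0.        ,   1.        ]]), 'rvec': array([-2.35566208,  1.65889964,  0.25664747]), 'tvec': array([-0.57510518, -0.03910958,  0.37931672])}
```

View pics/scene0.png

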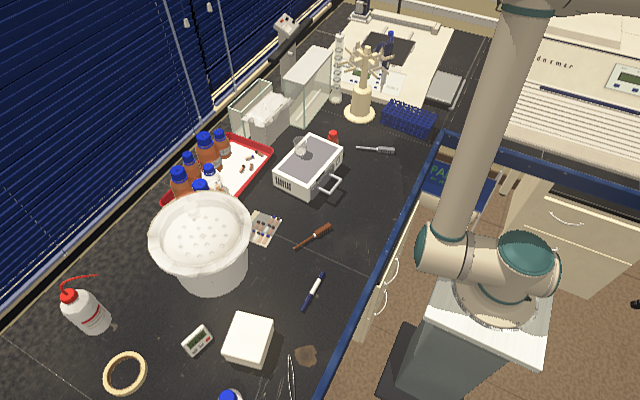

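View pics/top0.png

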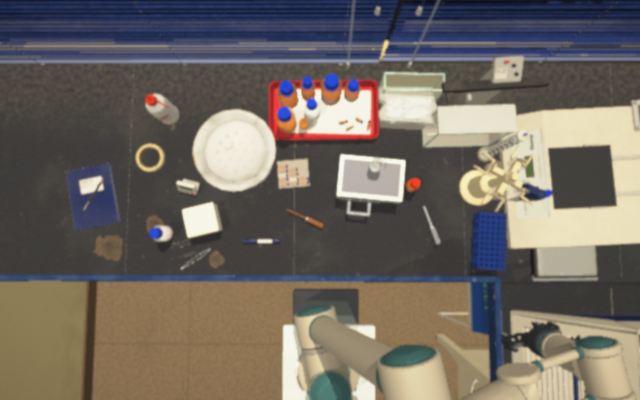

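View pics/wrist0.png

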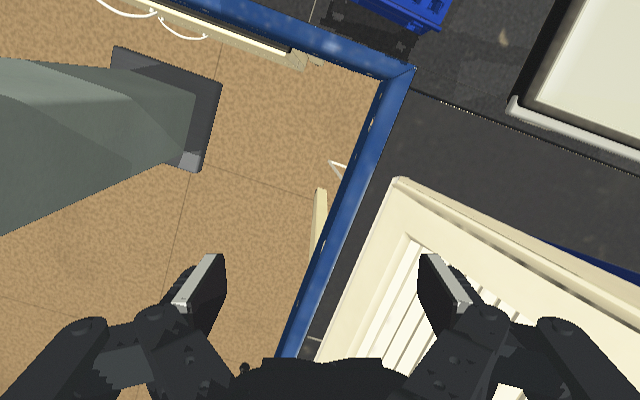

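The grey-handled release tool lies to the right of the reader (top view 431,225). The brown one at (305,218) is a look-alike, and the marker is at (261,241). Next I'll measure.

```bash
cat > h.py <<'E'
from rig import manip
import cv2, numpy as np
from scipy.spatial.transform import Rotation as R
def cal(n):
    c=manip.get_calibration(n); return c["camera_matrix"],cv2.Rodrigues(c["rvec"])[0],c["tvec"].reshape(3)
def ray(C,px,z):
    K,Rm,t=C; o=-Rm.T@t; d=Rm.T@np.linalg.inv(K)@np.array([px[0],px[1],1.]); s=(z-o[2])/d[2]; return o+s*d
def proj(C,P):
    K,Rm,t=C; return cv2.projectPoints(np.asarray(P,float).reshape(-1,3),cv2.Rodrigues(Rm)[0],t,K,None)[0].reshape(-1,2)
def st():
    s=manip.get_state(); q=s["ee_rot"]; Rm=R.from_quat([q[1],q[2],q[3],q[0]]).as_matrix()
    return s,Rm
E
python3 - <<'E'
from h import *
for cam in ["top","scene"]:
    manip.get_image(cam); C=cal(cam)
    for n,z in [("reader",.04),("release_tool",.01),("marker",.007),("bottle_red",.04),("beaker",.1),("foam_box",.03),("handle",.046)]:
        for m in manip.masks_of(cam,n)[:3]:
            ys,xs=np.nonzero(m["pixels"])
            print(cam,n,round(m["conf"],2),np.round(m["location"]),xs.min(),xs.max(),ys.min(),ys.max(),np.round(ray(C,m["location"],z),3))
s,Rm=st(); print(np.round(Rm,3))
C=cal("top")
im=manip.get_image("top"); cv2.imwrite("pics/topz.png",cv2.resize(im[130:260,280:460],None,fx=4.4,fy=4.4,interpolation=cv2.INTER_CUBIC))
E
```

```text
top reader 0.88 [369. 182.] 337 404 155 216 [ 0.651 -0.14   0.04 ]
top release_tool 0.63 [312. 222.] 301 322 216 227 [0.512 0.06  0.01 ]
top release_tool 0.47 [437. 237.] 430 438 226 243 [ 0.459 -0.381  0.01 ]
top marker 0.48 [376. 164.] 369 383 158 172 [ 0.719 -0.17   0.007]
top bottle_red 0.52 [412. 188.] 407 418 179 190 [ 0.631 -0.288  0.04 ]
top beaker 0.6 [376. 164.] 369 383 159 172 [ 0.701 -0.158  0.1  ]
top foam_box 0.68 [368. 180.] 337 403 156 214 [ 0.658 -0.139  0.03 ]
top handle 0.82 [360. 202.] 340 379 197 215 [ 0.58  -0.107  0.046]
scene reader 0.68 [309. 168.] 272 342 133 201 [ 0.652 -0.139  0.04 ]
scene release_tool 0.66 [383. 147.] 356 394 146 152 [ 0.477 -0.384  0.01 ]
scene release_tool 0.62 [322. 230.] 313 330 223 236 [0.509 0.048 0.01 ]
scene marker 0.5 [312. 291.] 301 324 272 311 [0.442 0.238 0.007]
scene bottle_red 0.62 [333. 134.] 328 338 130 142 [ 0.653 -0.329  0.04 ]
scene beaker 0.7 [297. 143.] 293 306 136 154 [ 0.714 -0.17   0.1  ]
scene foam_box 0.74 [249. 337.] 221 274 310 368 [0.519 0.432 0.03 ]
scene handle 0.58 [328. 184.] 311 341 165 198 [ 0.562 -0.101  0.046]
[[ 0.336 -0.942  0.   ]
 [-0.942 -0.336 -0.   ]
 [ 0.    -0.    -1.   ]]
```

View pics/topz.png

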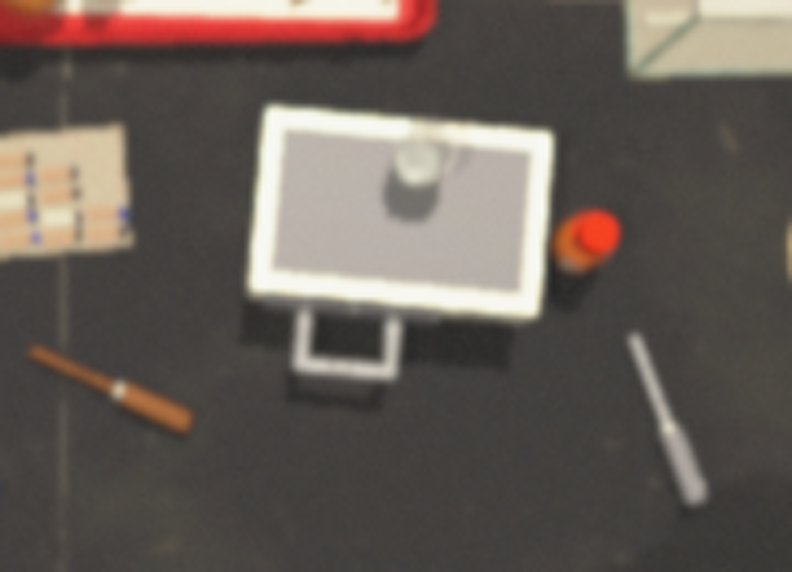

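```bash
python3 - <<'E'
from h import *
C=cal("top")
f=lambda x,y:(x/4.4+280-.39,y/4.4+130-.39)
tip=ray(C,f(633,335),.012);rear=ray(C,f(697,503),.015)
print("tip",tip,"rear",rear,np.linalg.norm(tip-rear),np.degrees(np.arctan2(*(tip-rear)[[1,0]])))
for n,p in dict(BL=(265,105),BR=(553,130),FL=(249,294),FR=(543,319)).items(): print(n,ray(C,f(*p),.08))
for n,p in dict(hL=(297,372),hR=(395,377)).items(): print(n,ray(C,f(*p),.046))
s,Rm=st(); K,Rw,t=cal("wrist"); o=-Rw.T@t
print("cam in tool", Rm.T@(o-s["position"]), "axis", Rm.T@Rw[2])
E
```

```text
tip [ 0.56951034 -0.33510928  0.012     ] rear [ 0.43549071 -0.38270119  0.015     ] 0.1422506583746973 19.550533402990173
BL [ 0.74239525 -0.0367287   0.08      ]
BR [ 0.72315503 -0.25908219  0.08      ]
FL [ 0.59535828 -0.02424007  0.08      ]
FR [ 0.57664844 -0.2493102   0.08      ]
hL [ 0.53728523 -0.06311713  0.046     ]
hR [ 0.53356936 -0.13983266  0.046     ]
cam in tool [ 0.00059669 -0.07730596  0.03107662] axis [6.81706753e-04 3.01051222e-01 9.53607727e-01]
```

>>> {"name": "drive_tool", "arguments": {
  "steps": [
    [-47, -78, 9, -0.15, 1],
    [-94, -155, 18, -0.3, 1],
    [-140, -233, 27, -0.45, 1],
    [-187, -310, 36, -0.6, 1],
    [-234, -388, 45, -0.75, 1]
  ]
}}

```text
clock: 1.5
position: [0.3516, -0.3474, 0.3801]
ee_rot: [0.0, 0.972, -0.234, 0.0]
contact_force: [0.8, -0.6, 0.5]
width: 0.0857
```

```bash
cat >> h.py <<'E'
def go(P,yaw_deg):
    s,Rm=st(); d=Rm.T@(np.asarray(P)-s["position"])*1000
    y=np.arctan2(Rm[1,0],Rm[0,0]); a=(y-np.radians(yaw_deg)+np.pi)%(2*np.pi)-np.pi
    print("shift",np.round(d,1),"turn",round(a,3),"j6",round(s["qpos"][5],3),"t",round(s["clock"],2),"pos",np.round(s["position"],4),"yaw",round(np.degrees(y),2),"F",np.round(s["contact_force"],1),"w",round(s["width"],4))
E
python3 -c "
from h import *
go([.48,-.19,.36],85.1)"
```

```text
shift [  42.7 -198.6   20. ] turn -1.958 j6 -0.448 t 1.5 pos [ 0.3516 -0.3474  0.3801] yaw -27.08 F [ 0.8 -0.6  0.5] w 0.0857
```

>>> {"name": "drive_tool", "arguments": {
  "steps": [
    [8, -40, 4, -0.15, 1],
    [17, -80, 8, -0.3, 1],
    [26, -120, 12, -0.45, 1],
    [35, -160, 16, -0.6, 1],
    [43, -199, 20, -0.75, 1]
  ]
}}

```text
clock: 2.0
position: [0.4814, -0.1882, 0.3601]
ee_rot: [0.001, 0.99, 0.139, 0.001]
contact_force: [1.0, 0.2, 0.4]
width: 0.0853
```

>>> {"name": "drive_tool", "arguments": {
  "steps": [
    [0, 0, 0, -0.15, 1],
    [0, 0, 0, -0.3, 1],
    [0, 0, 0, -0.45, 1],
    [0, 0, 0, -0.6, 1],
    [0, 0, 0, -0.75, 1]
  ]
}}

```text
clock: 2.5
position: [0.4815, -0.1881, 0.3602]
ee_rot: [0.001, 0.871, 0.492, 0.0]
contact_force: [0.2, -0.3, -0.0]
width: 0.0854
```

```bash
python3 -c "
from h import *
go([.48,-.19,.36],85.1)"
```

```text
shift [-2.4 -0.3  0.2] turn -0.457 j6 -1.535 t 2.5 pos [ 0.4815 -0.1881  0.3602] yaw 58.93 F [ 0.2 -0.3 -0. ] w 0.0854
```

>>> {"name": "drive_tool", "arguments": {
  "steps": [
    [-2, 0, 0, -0.15, 1],
    [-2, 0, 0, -0.3, 1],
    [-2, 0, 0, -0.457, 1],
    [-2, 0, 0, -0.457, 1],
    [-2, 0, 0, -0.457, 1]
  ]
}}

```text
clock: 3.0
position: [0.4805, -0.1899, 0.3602]
ee_rot: [0.001, 0.738, 0.675, 0.0]
contact_force: [-0.4, 0.4, -0.2]
width: 0.0856
```

```bash
python3 - <<'E'
from h import *
go([.48,-.19,.36],85.1)
im=manip.get_image("wrist"); cv2.imwrite("pics/w1.png",im)
np.savez("w1.npz",im=im,**{k:v for k,v in zip("KRt",cal("wrist"))})
for n in ["handle","slot","reader","release_tool","bottle_red"]:
    for m in manip.masks_of("wrist",n)[:2]: print(n,m["conf"],m["location"])
E
```

```text
shift [-0.2 -0.4  0.2] turn -0.003 j6 -1.994 t 3.0 pos [ 0.4805 -0.1899  0.3602] yaw 84.96 F [-0.4  0.4 -0.2] w 0.0856
handle 0.63 [402.3, 264.2]
handle 0.47 [368.0, 303.2]
slot 0.72 [366.2, 302.8]
reader 0.66 [367.3, 306.5]
release_tool 0.56 [571.2, 182.4]
bottle_red 0.81 [239.7, 332.3]
```

View pics/w1.png

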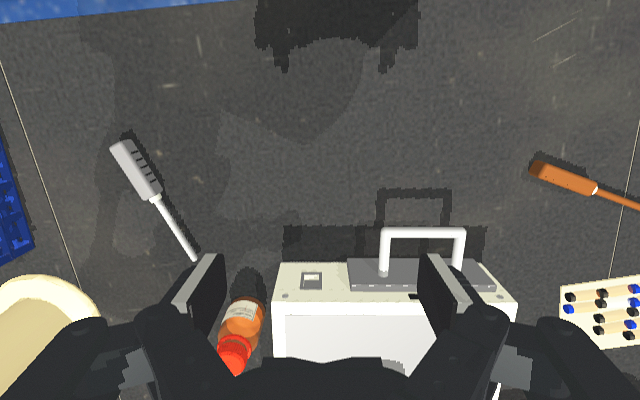

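```bash
python3 - <<'E'
import cv2
im=cv2.imread("pics/w1.png")
cv2.imwrite("pics/w1z.png",cv2.resize(im[220:320,265:425],None,fx=5,fy=5,interpolation=cv2.INTER_CUBIC))
cv2.imwrite("pics/w1t.png",cv2.resize(im[120:270,90:240],None,fx=4,fy=4,interpolation=cv2.INTER_CUBIC))
E
```

```text
(no output)
```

View pics/w1z.png

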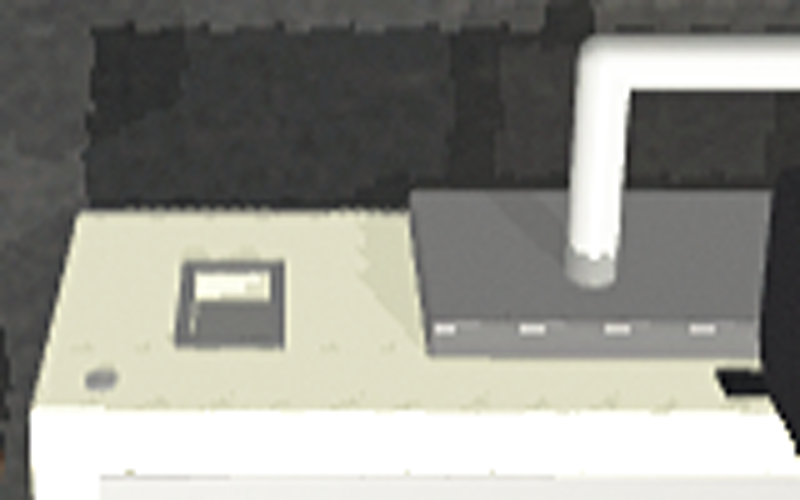

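View pics/w1t.png

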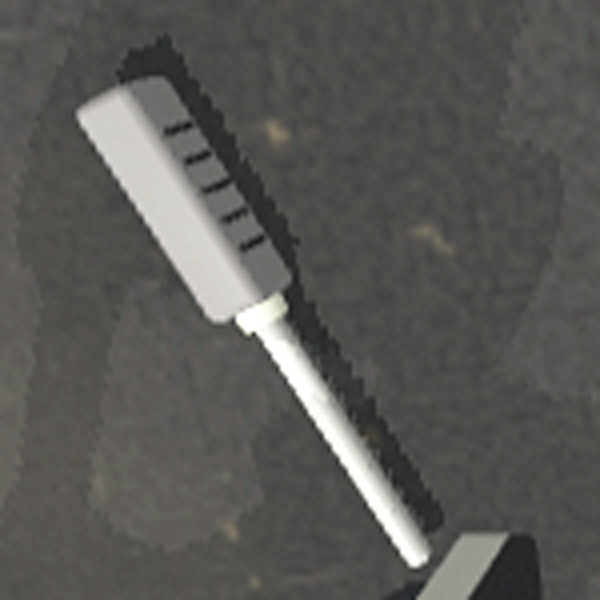

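```bash
cat > fit.py <<'E'
from h import *
from scipy.optimize import least_squares
d=np.load("w1.npz"); C=(d["K"],d["R"],d["t"])
pts=[((33,407),(-70,-110,80)),((78,213),(-70,-110,0)),((231,305),(-70.5,-75,45)),((424,320),(-78,-38,64)),((411,192),(-78,-38,12)),((430,355),(-70,-38,64))]
px=np.array([[265+a/5-.4,220+b/5-.4] for (a,b),_ in pts]); L=np.array([p for _,p in pts])/1000.
def W(v,L):
    c,s=np.cos(v[2]),np.sin(v[2]); return np.c_[v[0]+c*L[:,0]-s*L[:,1],v[1]+s*L[:,0]+c*L[:,1],L[:,2]+(v[3] if len(v)>3 else 0)]
r=least_squares(lambda v:(proj(C,W(v,L))-px).ravel(),[.659,-.142,-.085])
print("wrist",r.x,np.degrees(r.x[2]));print(np.round(r.fun.reshape(-1,2),1))
T=cal("top"); f=lambda x,y:(x/4.4+280-.39,y/4.4+130-.39)
pt=np.array([f(*p) for p in [(265,105),(553,130),(249,294),(543,319)]]);Lt=np.array([[70,110,80],[70,-110,80],[-70,110,80],[-70,-110,80]])/1000.
r2=least_squares(lambda v:(proj(T,W(v,Lt))-pt).ravel(),[.659,-.142,-.085])
print("top",r2.x,np.degrees(r2.x[2]));print(np.round(r2.fun.reshape(-1,2),1))
for q in (r.x,r2.x): print("slot,handle",W(q,np.array([[-.07,-.075,.045],[-.123,.03,.046]])))
g=lambda a,b:(90+a/4-.4,120+b/4-.4)
tip=ray(C,g(418,560),.010)
rl,rr,fl,fr=[ray(C,g(*p),.02) for p in [(78,115),(123,82),(213,322),(262,293)]]
rear=(rl+rr)/2;fro=(fl+fr)/2
print("tip",tip,"rear",rear,"front",fro,"len",np.linalg.norm(fro-rear),"wid",np.linalg.norm(rl-rr),np.linalg.norm(tip[:2]-rear[:2]))
for a,b in((rear,fro),(rl,fl),(rr,fr),(rear,tip)): print(np.degrees(np.arctan2(*(b-a)[[1,0]])))
E
python3 fit.py
```

```text
wrist [ 0.65738442 -0.13946384 -0.06313488] -3.6173622721247
[[-0.9  2.6]
 [ 0.8 -3. ]
 [ 0.3 -0.1]
 [ 0.8  0.4]
 [-0.5 -1.3]
 [-0.4  0.8]]
top [ 0.65931244 -0.142353   -0.08192333] -4.693861316806926
[[ 0.5  1.3]
 [-0.4  0.9]
 [ 0.8 -0.9]
 [-0.9 -1.2]]
slot,handle [[ 0.58279192 -0.20989791  0.045     ]
 [ 0.53652227 -0.10176318  0.046     ]]
slot,handle [[ 0.58340983 -0.21137324  0.045     ]
 [ 0.53917992 -0.10238831  0.046     ]]
tip [ 0.56758041 -0.33680544  0.01      ] rear [ 0.43650766 -0.38160648  0.02      ] front [ 0.48994456 -0.36218318  0.02      ] len 0.05685742941243544 wid 0.014316063619065067 0.13851787003494243
19.97524619386117
19.457576557054708
20.48628982072569
18.87057668597761
```

```bash
python3 - <<'E' | tail -12
exec(open("fit.py").read())
yaw=np.radians(-4.8)
r=least_squares(lambda v:(proj(C,W([v[0],v[1],yaw],L[2:]))-px[2:]).ravel(),[.659,-.142]); print(r.x,np.round(r.fun.reshape(-1,2),1)); print(W([*r.x,yaw],np.array([[-.07,-.075,.045],[-.123,.03,.046]])))
r=least_squares(lambda v:(proj(C,W([v[0],v[1],yaw,v[2]],L[2:]))-px[2:]).ravel(),[.659,-.142,0]); print(r.x,np.round(r.fun.reshape(-1,2),1))
go([.463,-.373,.30],109)
E
```

```text
18.87057668597761
[ 0.65826823 -0.14112541] [[ 0.1 -0.6]
 [ 0.9  0.6]
 [-0.5 -1.2]
 [-0.5  1. ]]
[[ 0.58223789 -0.21000492  0.045     ]
 [ 0.53820994 -0.10093825  0.046     ]]
[ 0.66224855 -0.14108043 -0.00631604] [[ 0.7 -0.6]
 [ 0.6  0.4]
 [-0.6 -0.7]
 [-0.8  0.8]]
shift [-183.9   -1.7   60.3] turn -0.418 j6 -1.996 t 3.3 pos [ 0.4805 -0.1898  0.3602] yaw 85.07 F [ 1.  -1.3 -0.4] w 0.0859
```

>>> {"name": "drive_tool", "arguments": {
  "steps": [
    [-46, 0, 15, -0.14, 1],
    [-92, -1, 30, -0.28, 1],
    [-138, -1, 45, -0.418, 1],
    [-184, -2, 60, -0.418, 1],
    [-184, -2, 60, -0.418, 1]
  ]
}}

```text
clock: 3.8
position: [0.4618, -0.3781, 0.2979]
ee_rot: [0.001, 0.583, 0.813, -0.001]
contact_force: [0.6, 0.3, -0.2]
width: 0.0854
```

```bash
python3 - <<'E'
from h import *
im=manip.get_image("wrist"); cv2.imwrite("pics/w2.png",im); np.savez("w2.npz",**{k:v for k,v in zip("KRt",cal("wrist"))})
go([.463,-.373,.177],109)
E
```

```text
shift [  2.1   1.7 121.7] turn -0.004 j6 -2.698 t 3.85 pos [ 0.4621 -0.3755  0.2987] yaw 108.77 F [-0.3  0.8 -0.1] w 0.0854
```

View pics/w2.png

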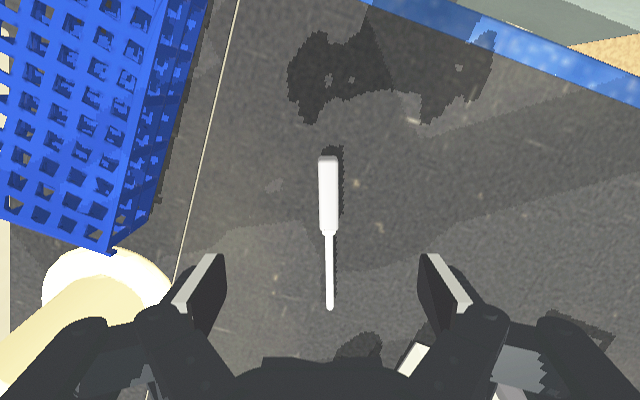

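j6 sits at its limit at this yaw, so I'll back the yaw off to about 105° and let the pads align the tool. Refining the tool's pose first.

```bash
python3 - <<'E'
from h import *
d=np.load("w2.npz"); C=(d["K"],d["R"],d["t"])
rear=ray(C,(328,157),.02); fr=ray(C,(329,230),.02); tip=ray(C,(330,309),.010)
u=(tip-rear)[:2]; print(np.linalg.norm(u),np.degrees(np.arctan2(u[1],u[0]))); u/=np.linalg.norm(u)
print(rear,fr,tip, "O from tip",tip[:2]-.111*u,"from rear",rear[:2]+.03*u)
go([*(tip[:2]-.111*u),.177],105)
E
```

```text
0.14357922047475213 19.95696876326293
[ 0.4341703  -0.38042905  0.02      ] [ 0.49082387 -0.35989417  0.02      ] [ 0.56912748 -0.33142341  0.01      ] O from tip [ 0.46479311 -0.36930929] from rear [ 0.46236878 -0.37018962]
shift [  5.    4.6 121.7] turn 0.066 j6 -2.698 t 3.85 pos [ 0.4621 -0.3755  0.2987] yaw 108.77 F [-0.3  0.8 -0.1] w 0.0854
```

>>> {"name": "drive_tool", "arguments": {
  "steps": [
    [5, 4, 30, 0.066, 1],
    [5, 4, 60, 0.066, 1],
    [5, 4, 90, 0.066, 1],
    [5, 4, 110, 0.066, 1],
    [5, 4, 110, 0.066, 1]
  ],
  "squeeze": 60
}}

```text
clock: 4.35
position: [0.4636, -0.3672, 0.1865]
ee_rot: [-0.003, 0.609, 0.793, 0.001]
contact_force: [-0.4, 0.9, -0.5]
width: 0.0857
```

```bash
python3 - <<'E'
from h import *
im=manip.get_image("wrist"); cv2.imwrite("pics/w3.png",im)
go([.4635,-.370,.177],105)
E
```

```text
shift [-1.8 -1.2 11.2] turn 0.001 j6 -2.621 t 4.4 pos [ 0.4642 -0.368   0.1882] yaw 105.03 F [-0.6 -0.1  0.1] w 0.0853
```

View pics/w3.png

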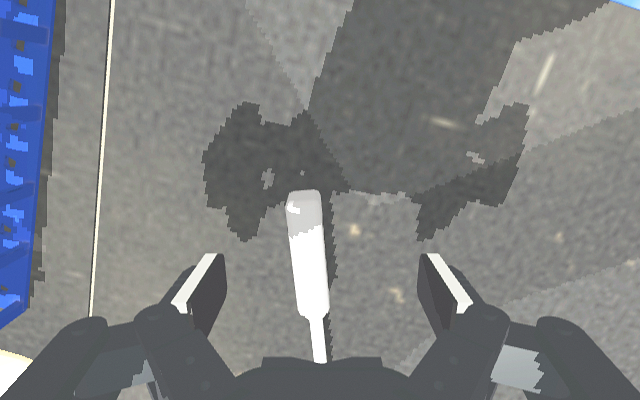

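>>> {"name": "drive_tool", "arguments": {
  "steps": [
    [-2, -1, 6, 0, 1],
    [-2, -1, 11, 0, 1],
    [-2, -1, 11, 0, -1],
    [-2, -1, 11, 0, -1],
    [-2, -1, 11, 0, -1]
  ]
}}

```text
clock: 4.9
position: [0.4638, -0.3704, 0.1777]
ee_rot: [-0.001, 0.609, 0.793, 0.0]
contact_force: [-0.4, -0.7, 0.0]
width: 0.0441
```

>>> {"name": "drive_tool", "arguments": {
  "steps": [
    [0, 0, 0, 0, -1],
    [0, 0, 0, 0, -1],
    [0, 0, 0, 0, -1],
    [0, 0, 0, 0, -1],
    [0, 0, 0, 0, -1]
  ]
}}

```text
clock: 5.4
position: [0.464, -0.3706, 0.1782]
ee_rot: [-0.0, 0.609, 0.793, 0.0]
contact_force: [0.1, -0.2, 5.5]
width: 0.0143
```

```bash
python3 - <<'E'
from h import *
im=manip.get_image("wrist"); cv2.imwrite("pics/w4.png",im)
go([.4635,-.370,.212],105)
E
```

```text
shift [  0.8  -0.3 -33.7] turn 0.0 j6 -2.624 t 5.45 pos [ 0.464  -0.3706  0.1783] yaw 105.02 F [-0.6  0.2  5.4] w 0.0144
```

View pics/w4.png

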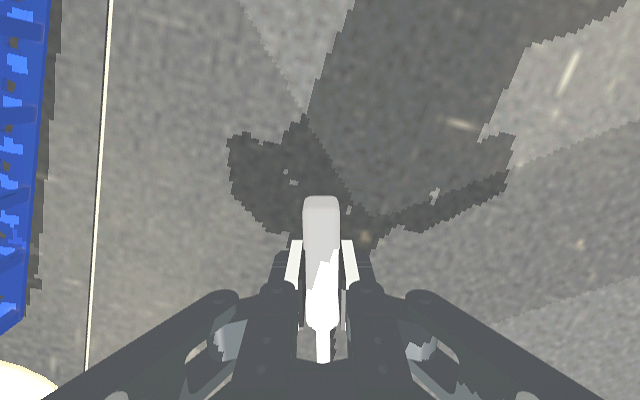

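>>> {"name": "drive_tool", "arguments": {
  "steps": [
    [0, 0, -15, 0, -1],
    [0, -10, -35, 0, -1],
    [0, -30, -55, 0, -1],
    [0, -50, -70, 0, -1],
    [0, -50, -70, 0, -1]
  ]
}}

```text
clock: 5.95
position: [0.4143, -0.3841, 0.2496]
ee_rot: [0.0, 0.609, 0.793, -0.0]
contact_force: [-0.1, -0.3, -1.2]
width: 0.0145
```

```bash
python3 - <<'E'
from h import *
go([.41,-.1955,.25],85.2)
im=manip.get_image("wrist"); cv2.imwrite("pics/w5.png",im)
E
```

```text
shift [183.4  44.4  -0.5] turn 0.344 j6 -2.702 t 5.95 pos [ 0.4143 -0.3841  0.2496] yaw 104.93 F [-0.1 -0.3 -1.2] w 0.0145
```

View pics/w5.png

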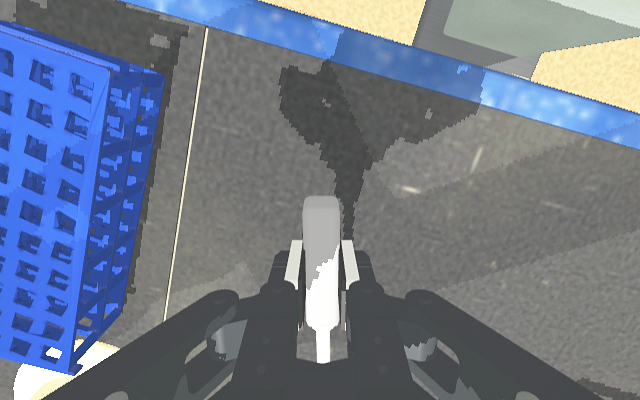

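>>> {"name": "drive_tool", "arguments": {
  "steps": [
    [20, 5, 0, 0.12, -1],
    [60, 15, 0, 0.24, -1],
    [105, 26, 0, 0.344, -1],
    [150, 36, 0, 0.344, -1],
    [183, 44, 0, 0.344, -1]
  ]
}}

```text
clock: 6.5
position: [0.4097, -0.1925, 0.2473]
ee_rot: [-0.002, 0.736, 0.677, 0.0]
contact_force: [0.4, 0.1, -1.2]
width: 0.0143
```

>>> {"name": "drive_tool", "arguments": {
  "steps": [
    [0, 0, 0, 0, -1]
  ]
}}

```text
clock: 6.6
position: [0.4085, -0.1881, 0.2461]
ee_rot: [-0.005, 0.735, 0.678, 0.0]
contact_force: [0.2, -0.3, 0.5]
width: 0.0146
```

```bash
python3 - <<'E'
from h import *
for c in ["scene","top"]:
    im=manip.get_image(c); cv2.imwrite(f"pics/{c}6.png",im)
im=cv2.imread("pics/scene6.png");cv2.imwrite("pics/s6z.png",cv2.resize(im[100:230,260:420],None,fx=4.5,fy=4.5,interpolation=cv2.INTER_CUBIC))
im=cv2.imread("pics/top6.png");cv2.imwrite("pics/t6z.png",cv2.resize(im[130:260,300:460],None,fx=4.5,fy=4.5,interpolation=cv2.INTER_CUBIC))
go([.437,-.1978,.213],85.2)
E
```

```text
shift [-4.4 27.7 33.4] turn 0.003 j6 -2.083 t 6.7 pos [ 0.4099 -0.1913  0.2465] yaw 85.38 F [ 0.8 -0.5 -0.8] w 0.0148
```

View pics/s6z.png

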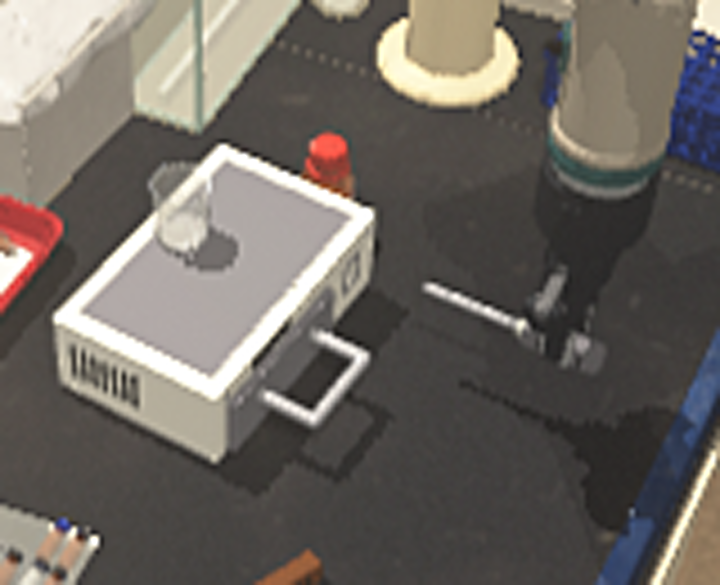

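View pics/t6z.png

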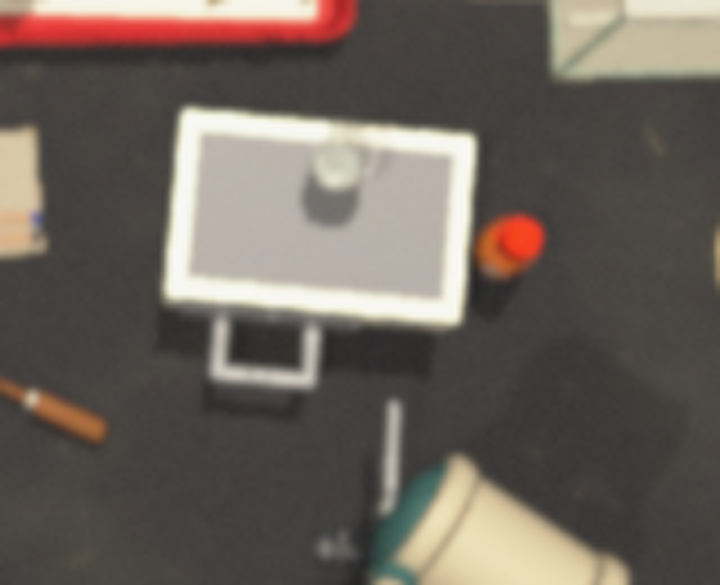

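```bash
python3 - <<'E'
from h import *
tip=[.4099+.111*.9968,-.1913-.111*.08,.2465-.168]
for c,(x0,y0),o in [("top",(300,130),(393,400)),("scene",(260,100),(426,288))]:
    C=cal(c); obs=(x0+o[0]/4.5-.4,y0+o[1]/4.5-.4); print(c,proj(C,tip),obs, ray(C,obs,tip[2]),tip)
    sl=proj(C,[.5825,-.210,.045])[0]; print("slot at zoom",(sl-[x0,y0]+.4)*4.5)
E
```

```text
top [[388.53099652 218.73742511]] (386.93333333333334, 218.48888888888888) [ 0.52136597 -0.19482296  0.0785    ] [0.5205448, -0.20018, 0.07849999999999999]
slot at zoom [404.81055468 322.28306597]
scene [[352.90461113 161.60904709]] (354.2666666666667, 163.6) [ 0.51293458 -0.19397317  0.0785    ] [0.5205448, -0.20018, 0.07849999999999999]
slot at zoom [346.32467389 274.10339338]
```

>>> {"name": "drive_tool", "arguments": {
  "steps": [
    [-4, 10, 15, 0.003, -1],
    [-4, 20, 33, 0.003, -1],
    [-4, 28, 33, 0.003, -1],
    [-4, 28, 33, 0.003, -1],
    [-4, 28, 33, 0.003, -1]
  ]
}}

```text
clock: 7.2
position: [0.4377, -0.1981, 0.2137]
ee_rot: [-0.003, 0.736, 0.677, 0.0]
contact_force: [0.2, 0.2, -0.8]
width: 0.0143
```

>>> {"name": "drive_tool", "arguments": {
  "steps": [
    [0, 0, 0, 0, -1],
    [0, 0, 0, 0, -1],
    [0, 0, 0, 0, -1]
  ]
}}

```text
clock: 7.5
position: [0.4375, -0.1981, 0.2141]
ee_rot: [-0.002, 0.736, 0.677, 0.0]
contact_force: [-0.8, 0.3, 0.9]
width: 0.0144
```

```bash
python3 - <<'E'
from h import *
go([.437,-.1978,.213],85.2)
for c,(x0,y0) in [("scene",(320,130)),("top",(360,170))]:
    im=manip.get_image(c); cv2.imwrite(f"pics/{c}7z.png",cv2.resize(im[y0:y0+70,x0:x0+80],None,fx=8,fy=8,interpolation=cv2.INTER_CUBIC))
go([.437,-.1978,.213],85.2)
s,_=st();a=np.radians(-4.8)
tip=s["position"]+[.111*np.cos(a),.111*np.sin(a),-.168];print(tip)
for c,(x0,y0) in [("scene",(320,130)),("top",(360,170))]:
    C=cal(c);print(c,"tip",(proj(C,tip)[0]-[x0,y0]+.44)*8,"slot",(proj(C,[.5825,-.210,.045])[0]-[x0,y0]+.44)*8)
E
```

```text
shift [ 0.3 -0.5  1.1] turn -0.0 j6 -2.059 t 7.5 pos [ 0.4375 -0.1981  0.2141] yaw 85.18 F [-0.8  0.3  0.9] w 0.0144
shift [ 0.2 -0.6  1. ] turn -0.0 j6 -2.059 t 7.6 pos [ 0.4375 -0.198   0.214 ] yaw 85.18 F [ 0.4  0.3 -1. ] w 0.0146
[ 0.54815699 -0.20733405  0.04596825]
scene tip [206.89624473 277.42988058] slot [136.00830914 247.61492157]
top tip [235.07765041 332.4595514 ] slot [239.98320832 253.26767283]
```

View pics/scene7z.png

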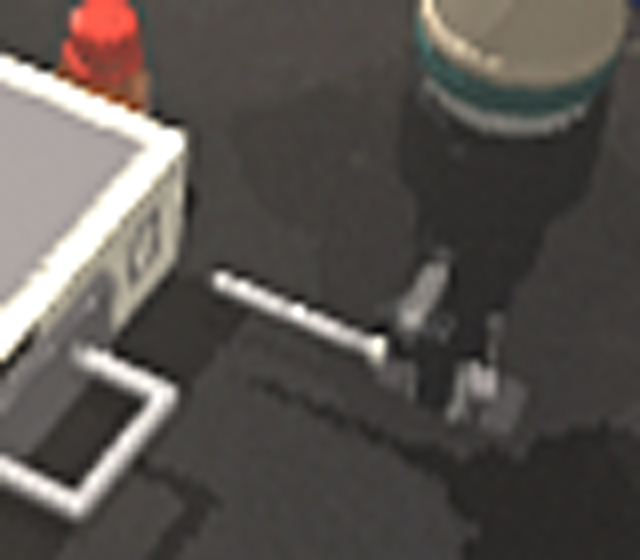

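View pics/top7z.png

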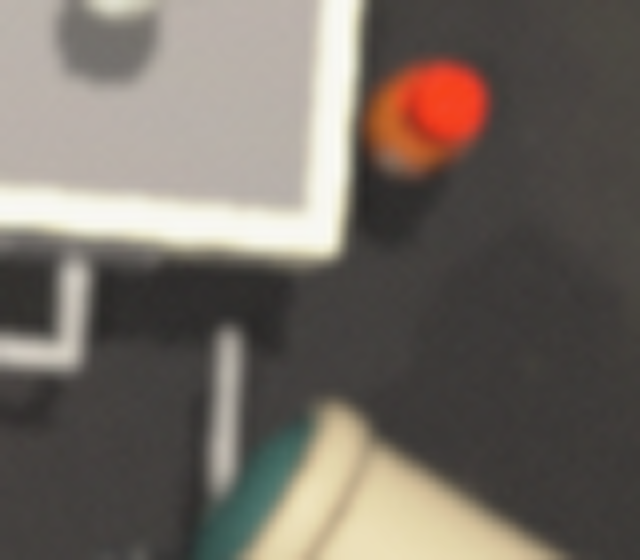

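>>> {"name": "drive_tool", "arguments": {
  "steps": [
    [-1, 10, 1, 0, -1],
    [-1, 20, 1, 0, -1],
    [-1, 30, 1, 0, -1],
    [-1, 38, 1, 0, -1],
    [-1, 45, 1, 0, -1]
  ]
}}

```text
clock: 8.1
position: [0.4834, -0.2029, 0.2127]
ee_rot: [-0.003, 0.736, 0.677, 0.0]
contact_force: [0.7, -0.1, -0.9]
width: 0.0144
```

```bash
python3 - <<'E'
from h import *
for c,(x0,y0) in [("scene",(320,130)),("top",(360,170))]:
    im=manip.get_image(c); cv2.imwrite(f"pics/{c}8z.png",cv2.resize(im[y0:y0+70,x0:x0+80],None,fx=8,fy=8,interpolation=cv2.INTER_CUBIC))
go([.437,-.1978,.213],85.2)
E
```

```text
shift [  1.3 -46.8  -0.1] turn 0.0 j6 -2.02 t 8.2 pos [ 0.4835 -0.203   0.2127] yaw 85.22 F [-0.4 -0.3  0. ] w 0.0142
```

View pics/scene8z.png

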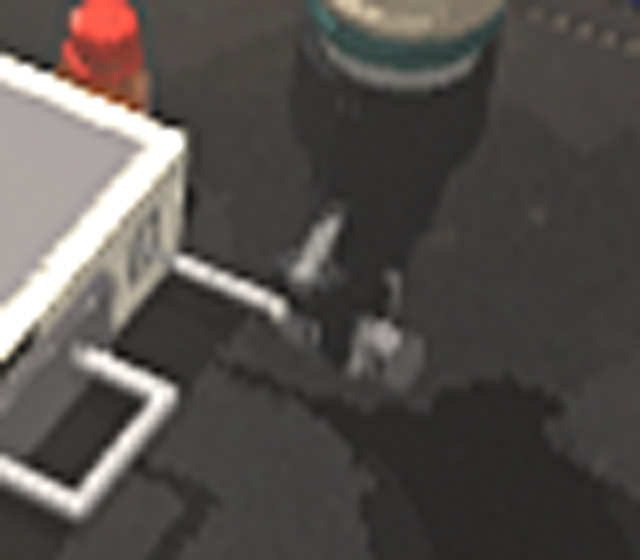

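```bash
python3 - <<'E'
import cv2
im=cv2.imread("pics/scene8z.png")[180:300,80:240]
cv2.imwrite("pics/scene8y.png",cv2.convertScaleAbs(cv2.resize(im,None,fx=4.5,fy=4.5,interpolation=cv2.INTER_CUBIC),alpha=1.0))
E
```

```text
(no output)
```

View pics/scene8y.png

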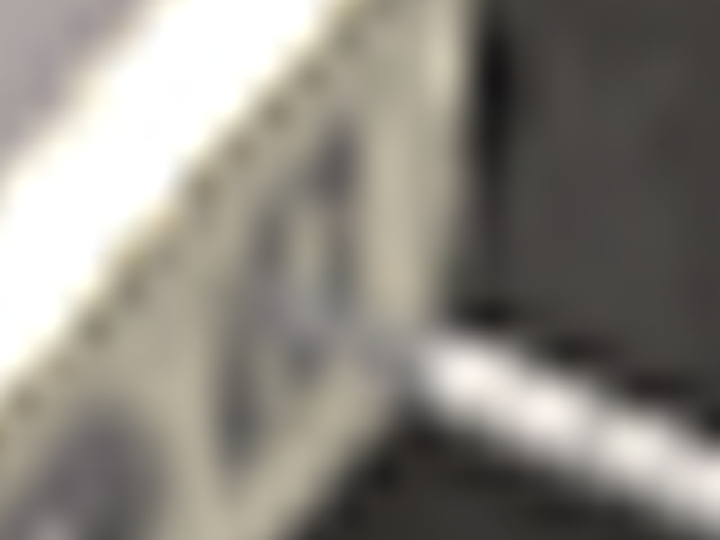

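View pics/top8z.png

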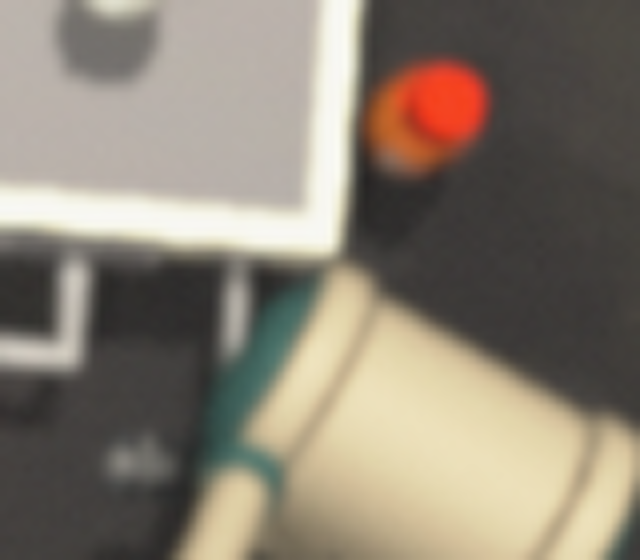

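The shaft enters the middle of the slot (about (300,310) in the zoom) with no contact force, so I'll push on.

>>> {"name": "drive_tool", "arguments": {
  "steps": [
    [0, 6, 0, 0, -1],
    [0, 12, 0, 0, -1],
    [0, 17, 0, 0, -1],
    [0, 21, 0, 0, -1],
    [0, 24, 0, 0, -1]
  ]
}}

```text
clock: 8.7
position: [0.506, -0.2047, 0.2122]
ee_rot: [-0.004, 0.736, 0.677, -0.001]
contact_force: [-3.5, 0.1, 0.2]
width: 0.0148
```

```bash
python3 - <<'E'
from h import *
go([.437,-.1978,.213],85.2)
im=manip.get_image("scene"); x0,y0=290,130;cv2.imwrite("pics/s9z.png",cv2.resize(im[y0:y0+80,x0:x0+110],None,fx=7,fy=7,interpolation=cv2.INTER_CUBIC))
go([.437,-.1978,.213],85.2)
E
```

```text
shift [  1.2 -69.3  -0.2] turn 0.001 j6 -2.0 t 8.7 pos [ 0.506  -0.2047  0.2122] yaw 85.24 F [-3.5  0.1  0.2] w 0.0148
shift [  1.2 -69.9  -0.3] turn 0.001 j6 -2.001 t 8.75 pos [ 0.5066 -0.2048  0.2122] yaw 85.24 F [-3.5  0.9 -1.7] w 0.0141
```

View pics/s9z.png

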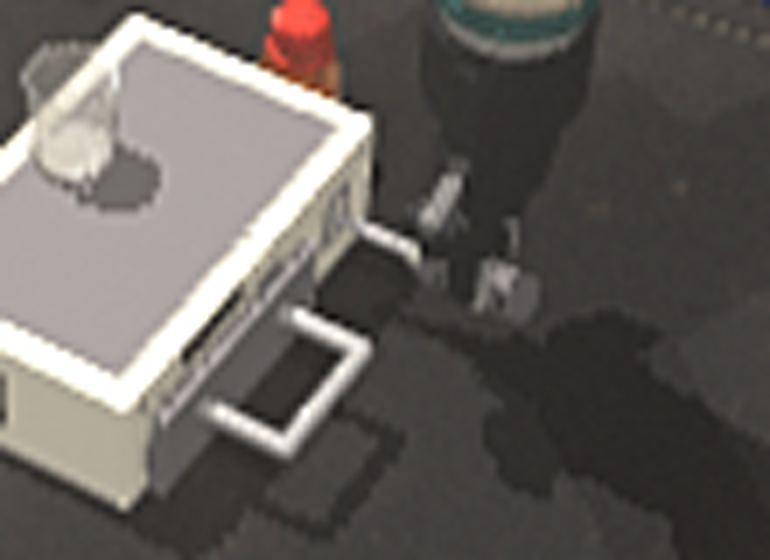

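>>> {"name": "drive_tool", "arguments": {
  "steps": [
    [0, 2, 0, 0, -1],
    [0, 4, 0, 0, -1],
    [0, 5, 0, 0, -1],
    [0, 5, 0, 0, -1]
  ]
}}

```text
clock: 9.15
position: [0.511, -0.205, 0.2119]
ee_rot: [-0.005, 0.736, 0.677, -0.001]
contact_force: [-4.6, -0.1, 0.7]
width: 0.0143
```

```bash
python3 - <<'E'
from h import *
go([.437,-.1978,.213],85.2)
im=manip.get_image("scene"); x0,y0=290,130;cv2.imwrite("pics/s10z.png",cv2.resize(im[y0:y0+80,x0:x0+110],None,fx=7,fy=7,interpolation=cv2.INTER_CUBIC))
E
```

```text
shift [  1.  -74.3  -0.4] turn 0.001 j6 -1.997 t 9.15 pos [ 0.511  -0.205   0.2119] yaw 85.25 F [-4.6 -0.1  0.7] w 0.0143
```

View pics/s10z.png

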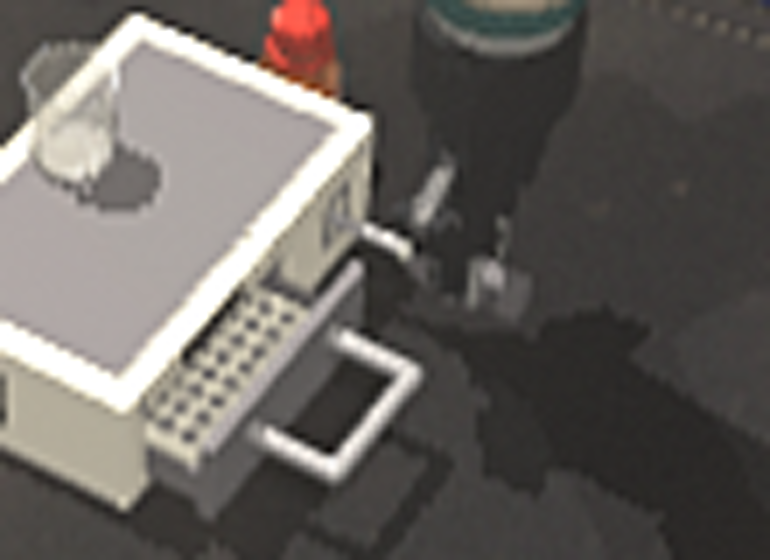

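The drawer has sprung out by about 30 mm. Retracting straight back.

>>> {"name": "drive_tool", "arguments": {
  "steps": [
    [0, -20, 0, 0, -1],
    [0, -45, 0, 0, -1],
    [0, -75, 0, 0, -1],
    [0, -105, 0, 0, -1],
    [0, -118, 0, 0, -1]
  ]
}}

```text
clock: 9.7
position: [0.392, -0.1947, 0.2132]
ee_rot: [-0.005, 0.736, 0.677, -0.001]
contact_force: [0.2, -0.1, -1.6]
width: 0.0143
```

```bash
python3 - <<'E'
from h import *
go([.40,-.34,.2],85.2)
im=manip.get_image("scene"); x0,y0=290,130;cv2.imwrite("pics/s11z.png",cv2.resize(im[y0:y0+80,x0:x0+110],None,fx=7,fy=7,interpolation=cv2.INTER_CUBIC))
E
```

```text
shift [-144.2   20.2   12.3] turn 0.0 j6 -2.107 t 9.7 pos [ 0.392  -0.1947  0.2132] yaw 85.2 F [ 0.2 -0.1 -1.6] w 0.0143
```

View pics/s11z.png

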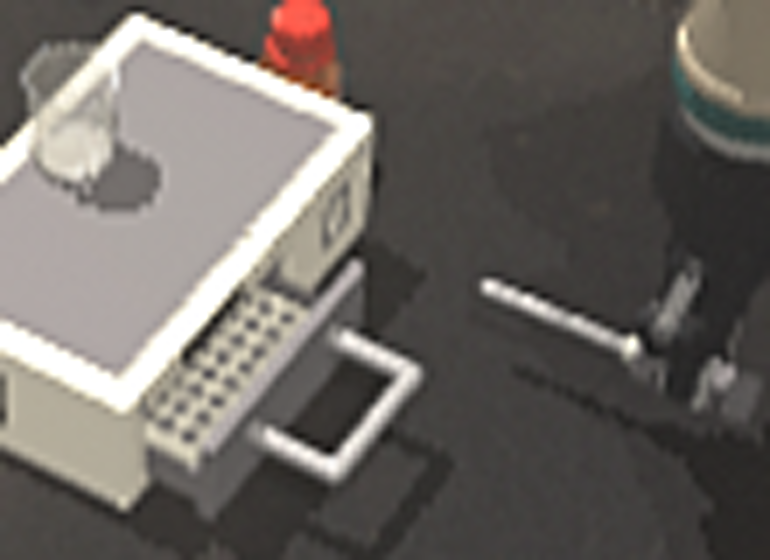

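Tool out and level. Moving to the right and laying it down.

>>> {"name": "drive_tool", "arguments": {
  "steps": [
    [-40, 5, 0, 0, -1],
    [-80, 10, 5, 0, -1],
    [-120, 15, 10, 0, -1],
    [-144, 20, 12, 0, -1],
    [-144, 20, 12, 0, -1]
  ]
}}

```text
clock: 10.25
position: [0.4015, -0.3446, 0.2004]
ee_rot: [-0.002, 0.737, 0.676, -0.001]
contact_force: [0.5, 0.7, -0.4]
width: 0.0147
```

```bash
python3 - <<'E'
from h import *
go([.40,-.34,.1785],85.2)
E
```

```text
shift [ 4.4 -1.8 21.9] turn -0.003 j6 -2.321 t 10.25 pos [ 0.4015 -0.3446  0.2004] yaw 85.03 F [ 0.5  0.7 -0.4] w 0.0147
```

>>> {"name": "drive_tool", "arguments": {
  "steps": [
    [0, 0, 10, 0, -1],
    [0, 0, 17, 0, -1],
    [0, 0, 20, 0, -1],
    [0, 0, 22, 0, -1],
    [0, 0, 22, 0, -1]
  ]
}}

```text
clock: 10.75
position: [0.4014, -0.3437, 0.1785]
ee_rot: [-0.002, 0.737, 0.676, -0.001]
contact_force: [-0.0, -0.4, -0.7]
width: 0.0146
```

```bash
python3 - <<'E'
from h import *
go([.40,-.34,.1785],85.2)
E
```

```text
shift [ 3.6 -1.7 -0. ] turn -0.002 j6 -2.321 t 10.75 pos [ 0.4014 -0.3437  0.1785] yaw 85.08 F [-0.  -0.4 -0.7] w 0.0146
```

>>> {"name": "drive_tool", "arguments": {
  "steps": [
    [0, 0, 1, 0, -1],
    [0, 0, 1, 0, -1],
    [0, 0, 1, 0, -0.4],
    [0, 0, 1, 0, 0],
    [0, 0, 1, 0, 0.3]
  ]
}}

```text
clock: 11.25
position: [0.4014, -0.3436, 0.1773]
ee_rot: [-0.002, 0.737, 0.676, -0.001]
contact_force: [1.0, 0.0, 0.1]
width: 0.054
```

>>> {"name": "drive_tool", "arguments": {
  "steps": [
    [0, 0, 0, 0, 0.3],
    [0, 0, 0, 0, 0.3],
    [0, 0, 0, 0, 0.3]
  ]
}}

```text
clock: 11.55
position: [0.4015, -0.3435, 0.1773]
ee_rot: [-0.002, 0.737, 0.676, -0.001]
contact_force: [0.2, -0.0, 0.1]
width: 0.0556
```

>>> {"name": "drive_tool", "arguments": {
  "steps": [
    [0, 0, -20, 0, 0.3],
    [0, 0, -50, 0, 0.3],
    [0, 0, -90, 0, 0.3],
    [0, 0, -120, 0, 0.3],
    [0, 0, -120, 0, 0.3]
  ]
}}

```text
clock: 12.05
position: [0.4031, -0.3449, 0.3017]
ee_rot: [0.003, 0.737, 0.676, -0.001]
contact_force: [0.1, -0.2, 1.0]
width: 0.0556
```

```bash
python3 - <<'E'
from h import *
go([.47,-.12,.30],85.2)
im=manip.get_image("wrist"); cv2.imwrite("pics/w12.png",im)
E
```

```text
shift [229.8  47.4   0.4] turn -0.002 j6 -2.322 t 12.05 pos [ 0.4031 -0.3449  0.3017] yaw 85.09 F [ 0.1 -0.2  1. ] w 0.0556
```

View pics/w12.png

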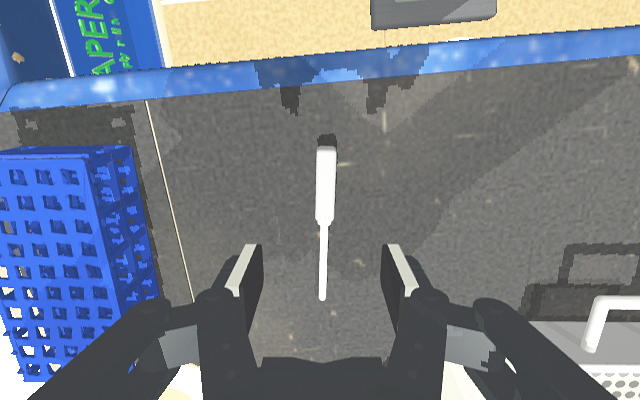

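>>> {"name": "drive_tool", "arguments": {
  "steps": [
    [50, 15, 0, 0.15, 0.3],
    [100, 30, 0, 0.3, 0.3],
    [150, 40, 0, 0.45, 0.3],
    [200, 47, 0, 0.6, 0.3],
    [240, 55, 0, 0.75, 0.3]
  ]
}}

```text
clock: 12.6
position: [0.4719, -0.1291, 0.297]
ee_rot: [-0.0, 0.92, 0.392, -0.002]
contact_force: [0.6, 0.4, 0.2]
width: 0.0558
```

>>> {"name": "drive_tool", "arguments": {
  "steps": [
    [0, 0, 0, 0.15, -0.1],
    [0, 0, 0, 0.3, -0.1],
    [0, 0, 0, 0.45, -0.1],
    [0, 0, 0, 0.6, -0.1],
    [0, 0, 0, 0.75, -0.1]
  ]
}}

```text
clock: 13.1
position: [0.4712, -0.1286, 0.2953]
ee_rot: [-0.0, 1.0, 0.028, -0.004]
contact_force: [0.0, -0.8, 0.6]
width: 0.0385
```

```bash
python3 - <<'E'
from h import *
go([.508,-.0985,.30],-4.8)
im=manip.get_image("wrist"); cv2.imwrite("pics/w13.png",im); np.savez("w13.npz",**{k:v for k,v in zip("KRt",cal("wrist"))})
print(proj(cal("wrist"),[[.508,-.0985,.046]]))
im=manip.get_image("top"); x0,y0=320,150;cv2.imwrite("pics/t13z.png",cv2.resize(im[y0:y0+80,x0:x0+120],None,fx=6,fy=6,interpolation=cv2.INTER_CUBIC))
E
```

```text
shift [ 38.4 -28.   -5. ] turn 0.14 j6 -0.463 t 13.1 pos [ 0.4712 -0.1286  0.2953] yaw 3.23 F [ 0.  -0.8  0.6] w 0.0385
[[380.33523837 164.92139345]]
```

View pics/w13.png

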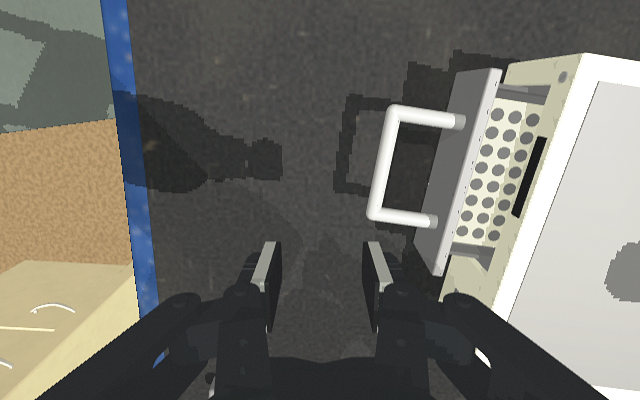

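View pics/t13z.png

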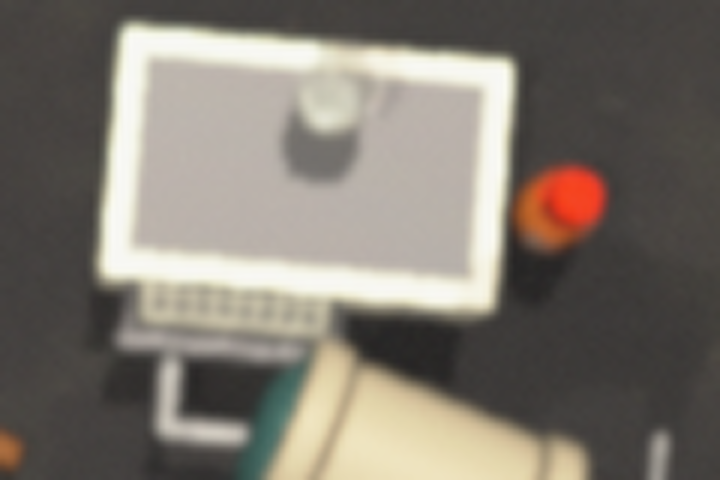

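```bash
python3 - <<'E'
from h import *
d=np.load("w13.npz"); C=(d["K"],d["R"],d["t"])
a=ray(C,(395,110),.047);b=ray(C,(375,214),.047); m=(a+b)/2; print(a,b,m,np.linalg.norm(a-b),np.degrees(np.arctan2(*(a-b)[[1,0]])))
go([m[0],m[1],.30],-4.8)
E
```

```text
[ 0.51332754 -0.06218345  0.047     ] [ 0.50783124 -0.13353365  0.047     ] [ 0.51057939 -0.09785855  0.047     ] 0.07156158583907067 85.59504775008827
shift [ 41.1 -28.4  -4.8] turn 0.146 j6 -0.469 t 13.2 pos [ 0.4713 -0.1288  0.2954] yaw 3.59 F [ 1.   0.5 -0. ] w 0.0383
```

>>> {"name": "drive_tool", "arguments": {
  "steps": [
    [20, -14, 0, 0.146, -0.1],
    [41, -28, 0, 0.146, -0.1],
    [41, -28, 15, 0.146, -0.1],
    [41, -28, 15, 0.146, -0.1],
    [41, -28, 15, 0.146, -0.1]
  ]
}}

```text
clock: 13.7
position: [0.5098, -0.0982, 0.2792]
ee_rot: [-0.0, 0.999, -0.041, -0.005]
contact_force: [0.5, -0.8, 0.4]
width: 0.0382
```

```bash
python3 - <<'E'
from h import *
go([.510,-.098,.203],-4.8)
im=manip.get_image("wrist"); cv2.imwrite("pics/w14.png",im)
E
```

```text
shift [ 1.  -0.2 76.2] turn 0.002 j6 -0.241 t 13.7 pos [ 0.5098 -0.0982  0.2792] yaw -4.67 F [ 0.5 -0.8  0.4] w 0.0382
```

View pics/w14.png

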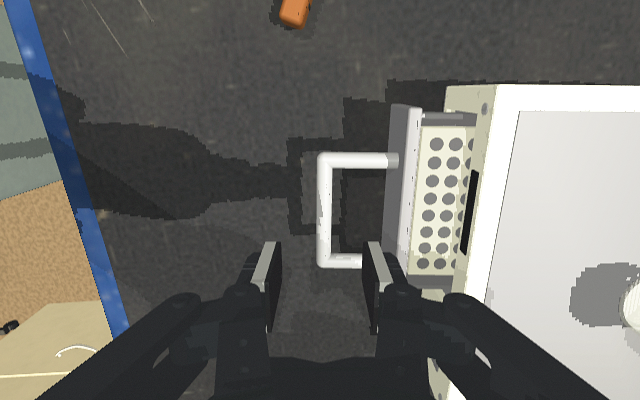

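>>> {"name": "drive_tool", "arguments": {
  "steps": [
    [1, 0, 20, 0, -0.1],
    [1, 0, 40, 0, -0.1],
    [1, 0, 58, 0, -0.1],
    [1, 0, 70, 0, -0.1],
    [1, 0, 76, 0, -0.1]
  ]
}}

```text
clock: 14.25
position: [0.5099, -0.0986, 0.2031]
ee_rot: [-0.0, 0.999, -0.041, -0.005]
contact_force: [0.4, 0.9, -0.1]
width: 0.0387
```

```bash
python3 - <<'E'
from h import *
go([.510,-.098,.203],-4.8)
im=manip.get_image("wrist"); cv2.imwrite("pics/w15.png",im)
E
```

```text
shift [ 0.  -0.6  0.1] turn 0.002 j6 -0.24 t 14.25 pos [ 0.5099 -0.0986  0.2031] yaw -4.71 F [ 0.4  0.9 -0.1] w 0.0387
```

View pics/w15.png

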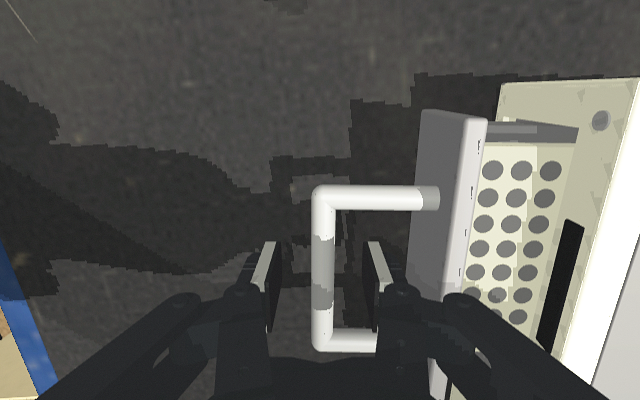

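Bar (column 323) is between the pads. Close, then pull.

>>> {"name": "drive_tool", "arguments": {
  "steps": [
    [0, 0, 0, 0, -1],
    [0, 0, 0, 0, -1],
    [0, 0, 0, 0, -1],
    [0, 0, 0, 0, -1],
    [0, 0, 0, 0, -1]
  ],
  "squeeze": 40
}}

```text
clock: 14.8
position: [0.5101, -0.0987, 0.2034]
ee_rot: [-0.0, 0.999, -0.041, -0.004]
contact_force: [0.1, -0.1, 3.6]
width: 0.0085
```

>>> {"name": "drive_tool", "arguments": {
  "steps": [
    [-8, 0, 0, 0, -1],
    [-18, 0, 0, 0, -1],
    [-28, 0, 0, 0, -1],
    [-38, 0, 0, 0, -1],
    [-44, 0, 0, 0, -1]
  ]
}}

```text
clock: 15.3
position: [0.4646, -0.0947, 0.2036]
ee_rot: [-0.0, 0.999, -0.041, -0.005]
contact_force: [2.7, 1.5, -5.6]
width: 0.0085
```

>>> {"name": "drive_tool", "arguments": {
  "steps": [
    [-3, 0, 0, 0, -1],
    [-6, 0, 0, 0, -1],
    [-8, 0, 0, 0, -1],
    [-8, 0, 0, 0, -1]
  ]
}}

```text
clock: 15.7
position: [0.4593, -0.0943, 0.2037]
ee_rot: [-0.0, 0.999, -0.042, -0.001]
contact_force: [12.0, 3.1, -13.6]
width: 0.0088
```

```bash
python3 - <<'E'
from h import *
go([.510,-.098,.203],-4.8)
im=manip.get_image("scene"); x0,y0=280,120;cv2.imwrite("pics/s16z.png",cv2.resize(im[y0:y0+100,x0:x0+120],None,fx=6,fy=6,interpolation=cv2.INTER_CUBIC))
E
```

```text
shift [50.8 -0.6  0.6] turn -0.0 j6 -0.267 t 15.7 pos [ 0.4593 -0.0943  0.2037] yaw -4.83 F [ 12.    3.1 -13.6] w 0.0088
```

View pics/s16z.png

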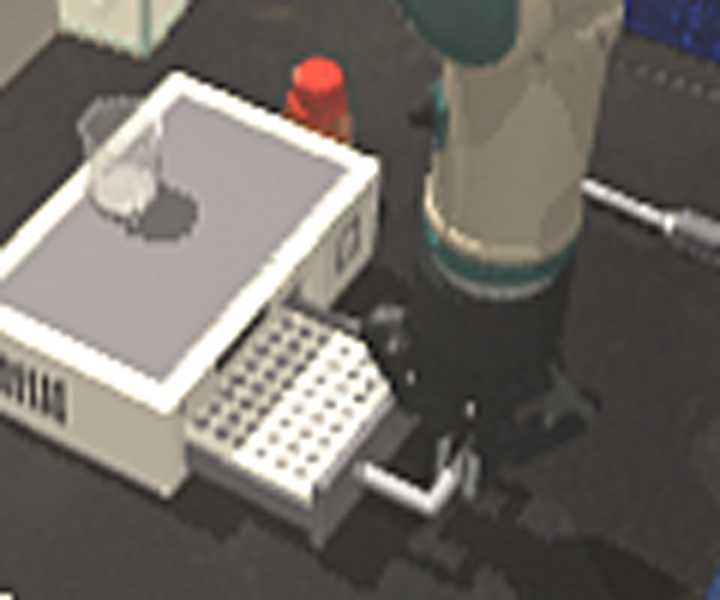

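The 12 N of pull after 51 mm of travel says the drawer is at its stop. Releasing and rising straight up.

>>> {"name": "drive_tool", "arguments": {
  "steps": [
    [0, 0, 0, 0, -0.9],
    [0, 0, 0, 0, -0.6],
    [0, 0, 0, 0, -0.3],
    [0, 0, 0, 0, -0.2],
    [0, 0, 0, 0, -0.2]
  ]
}}

```text
clock: 16.25
position: [0.459, -0.0944, 0.2039]
ee_rot: [-0.0, 0.999, -0.042, -0.001]
contact_force: [0.2, 1.0, -0.3]
width: 0.0342
```

>>> {"name": "drive_tool", "arguments": {
  "steps": [
    [0, 0, 0, 0, -0.2],
    [0, 0, -20, 0, -0.2],
    [0, 0, -50, 0, -0.2],
    [0, 0, -90, 0, -0.2],
    [0, 0, -120, 0, -0.2]
  ]
}}

```text
clock: 16.75
position: [0.4593, -0.0944, 0.3259]
ee_rot: [0.0, 0.999, -0.042, -0.0]
contact_force: [1.4, -0.2, 0.1]
width: 0.0339
```

>>> {"name": "drive_tool", "arguments": {
  "steps": [
    [-60, 0, -20, 0, -0.2],
    [-100, 0, -30, 0, -0.2],
    [-100, 0, -30, 0, -0.2]
  ]
}}

```text
clock: 17.05
position: [0.3549, -0.0846, 0.3569]
ee_rot: [0.0, 0.999, -0.042, -0.002]
contact_force: [0.5, -0.2, -0.6]
width: 0.0341
```

```bash
python3 - <<'E'
from h import *
go([.510,-.098,.203],-4.8)
im=manip.get_image("scene"); x0,y0=240,110;cv2.imwrite("pics/s17z.png",cv2.resize(im[y0:y0+120,x0:x0+170],None,fx=4.6,fy=4.6,interpolation=cv2.INTER_CUBIC))
im=manip.get_image("top"); cv2.imwrite("pics/t17.png",im)
im=manip.get_image("wrist"); cv2.imwrite("pics/w17.png",im)
C=cal("wrist"); 
E
```

```text
shift [156.2   0.2 153.3] turn -0.001 j6 -0.34 t 17.05 pos [ 0.3549 -0.0846  0.3569] yaw -4.84 F [ 0.5 -0.2 -0.6] w 0.0341
```

View pics/s17z.png

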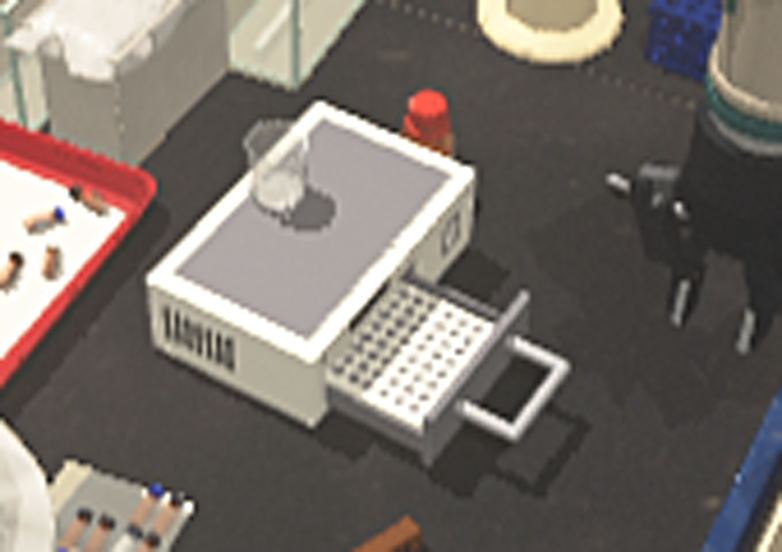

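View pics/t17.png

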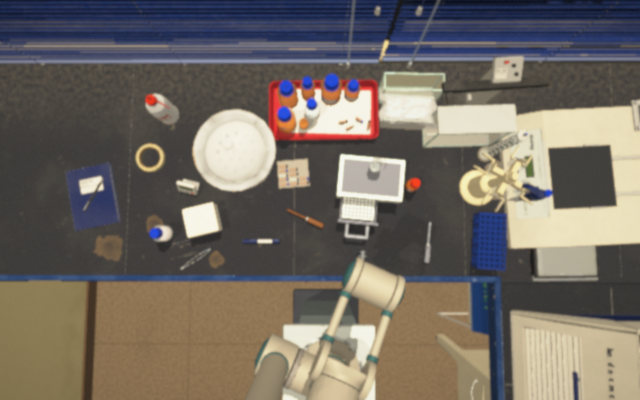

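```bash
python3 - <<'E'
from h import *
print(ray(cal("scene"),(240+541/4.6-.4,110+399/4.6-.4),.046))
print(ray(cal("top"),(358,236),.046))
print(manip.get_state()["qd"].round(3))
manip.sign_off()
E
```

```text
[ 0.45698129 -0.09714914  0.046     ]
[ 0.46231808 -0.10026855  0.046     ]
[ 0.006  0.037 -0.024  0.002 -0.01  -0.   ]
the job is handed in; nothing more can be done
```

I picked up the grey release tool and pushed its shaft into the slot. The latch gave at about 4.6 N and the drawer sprang out about 30 mm with the tip still inside. I then pulled the tool straight out, laid it on the bench, gripped the handle bar and pulled the drawer to its stop. The job was handed in at about 17 s of the 61 s allowed.

**Drawer:** the pull covered 51 mm and ended with the force rising to about 12 N, which fits the stop. The cameras put the handle at x ≈ 0.457–0.462 m, or about 76–81 mm open, and the limit is 72 mm. The two camera readings differ by about 5 mm.

**Release tool:** it lay flat and free in the wrist picture, and it showed in the same place in the last top view.

**Other objects:** in the last pictures the beaker, red-capped bottle, foam box and marker are where they started, judged by eye rather than measured. The gripper was clear of everything at hand-in.

**Doubtful point:** while I carried the tool, the last joint briefly read -2.702 rad against its stated limit of -2.70. No fault was reported, but I can't rule out that it counts as passing the joint's range.

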